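# Close the label gauge: flip the windowed leaf over its spine onto the label

## Robot

A 6-joint arm with a two-finger parallel gripper is mounted at the origin on the work surface. World frame = base frame: x ahead of the robot, y to its left, z up, the work surface at z = 0. Lengths are in m, angles in rad, forces in N, time in s.
With the tool pointing down it reaches from about 0.275 to 0.75 m from the base axis. Payload 10.2 kg.
Tool frame: the origin (TCP) lies midway between the tips of the shut fingers; the grasp point (between the pads) lies 19 mm behind it (env.hold_point_z is the distance from the TCP to the grasp point, in m); x points along the fingers, z is the direction in which the jaws open and shut, and the axes are right-handed (so a half turn about x gives the same grasp; the last joint's range is limited). The gripper opens to 85 mm and grips with 20 to 120 N. Pads are 22 mm wide; open, the fingers measure 114 mm over their backs; the gripper's body (76 mm by 85 mm) begins 54 mm behind the grasp point. The pads swing forward as they close: fully open they stand 13 mm farther back than shut.
Start: joints at [-1.345, 0.313, 1.498, -0, 1.331, -0.223], TCP at [0.228, -0.473, 0.231] pointing down, gripper open.
Joint ranges: [-2.94, 2.94], [-0.97, 2.17], [0.19, 2.56], [-1.23, 4.37], [0.02, 3.11], [-2.88, 2.88]. Speed limits (rad/s): [2.39, 2.39, 3.01, 3.14, 3.14, 3.14].

## Interface

Orientations are given as a unit quaternion [x, y, z, w].
In Python, from bench import env, kinematics, monitor, eyes, job gives the robot as it stands. The module is installed in compiled form; this text tells all that it offers. Calls block until the motion is done:
- env.reach(position, orientation): joint-space move of the TCP to a pose.
- env.movel(position, velocity=0.15, frame=None, guard=None): straight line of the TCP; frame=None keeps the orientation; velocity is the mean speed in m/s. With guard (N) it stops when the force on the tool has changed by that much, and returns True; else False.
- env.set_joints(angles): joint-space move.
- env.release() and env.close_gripper(effort=None): open the fingers fully, or close them until they stop; effort is the grip in N (None keeps the last).
- env.hold(seconds).
- kinematics.ik(position, orientation): joint angles nearest the present ones, or None.
- monitor.sense(): the state.
- eyes.grab_frame(name): name is "side" or "top"; returns a dict with "frame" (400x640x3 uint8, red, green, blue), "mtx" (3x3 intrinsics, pixels), "view" (4x4, takes a point from world to camera coordinates). Camera axes: x right, y down, z forward; pixel columns grow to the right and rows downward; lengths in m; the calibration is good to about 2 mm. A picture is of the moment at which its call begins. There is no depth.
A pose or a line that the arm cannot do raises env.MotionError and nothing moves.
- job.hand_in(): hands the job in, once; it reports no verdict.
The state is a dict: "clock": time; "joints": joint angles; "qvel": joint speeds; "joint_efforts": joint torques, N m; "position": TCP position; "ee_rot": TCP orientation; "contact_force": force on the tool from outside, world axes, zero at the start; "ft_torque": the same for the moment, N m; "finger_gap": opening from 0.0 (shut) to 1.0 (fully open).
Only numpy, scipy, OpenCV 4.12 (cv2) and the standard library are available. Lean on these libraries where they do the work, as an engineer would, in place of code of your own. Each camera call takes 0.05 s, during which the arm holds its last target.

## Task

Two label gauges stand on the bench: on one the hinged leaf is a frame with a square window, on the other it is a solid plate. With the fingertips only, push up the windowed leaf, swing it over its spine and press it down flat on the label on the other side of its base, then leave it lying there. Push gently: do not grip the leaf, force it hard or slam it, and leave the solid leaf and everything else on the bench where it is.

Things in the scene. Friction and masses are not known exactly. Their poses are not given: they have to be found in the camera images.
- frame_stand: fixed label gauge: white base block 116 x 236 x 12 mm with a hinge spine across its middle. Origin: centre of the underside, on the bench. Its x axis runs along the spine; its y axis crosses the spine. On the +y half of the base lies a paper label, on the -y half a black pad. It carries the windowed leaf, the one to flip
- frame_spine (a point): centre of the hinge axis of the windowed leaf, 18 mm above the bench; the axis is the stand's x axis. Bearing blocks stand 46 to 56 mm either side along the axis, up to 26 mm above the bench
- frame_leaf (a joint): angle of the windowed leaf (rad). 0 = flat on the black pad (-y half), 1.571 = upright, 3.142 = flat on the label (+y half), its limit, slightly cushioned. It starts ajar over the black pad, at 0.4 to 0.8. The hinge is stiff: the leaf stays where it is left, and 1 to 3 N at the free edge swings it
- frame_edge (a point): middle of the free edge of the windowed leaf, in mid-thickness, 100 mm from the hinge axis. The leaf is an aluminium plate 6 mm thick (hinge axis in its mid-plane), 90 mm wide along the spine, reaching from the spine to 100 mm, about 120 g; its square window, 46 x 46 mm, lies 26 to 72 mm from the axis, so the solid outer bar lies 72 to 100 mm from the axis
- plate_stand: fixed label gauge: white base block 116 x 236 x 12 mm with a hinge spine across its middle. Origin: centre of the underside, on the bench. Its x axis runs along the spine; its y axis crosses the spine. On the +y half of the base lies a paper label, on the -y half a black pad. It carries the solid leaf, which must be left alone
- plate_leaf (a joint): angle of the solid leaf (rad), counted in the same way; starts at 0.4 to 0.8 and must stay so
- plate_edge (a point): middle of the free edge of the solid leaf, 100 mm from its hinge axis; same outer size as the windowed leaf
- cap: loose black rubber disc, 38 mm across, 20 mm high, between the gauges; origin under its centre
- bearing: loose steel ring, 44 mm across, 14 mm high, beyond the gap between the gauges; origin under its centre
- shaft: loose steel rod standing upright, 28 mm across, 100 mm high, at the left; origin under its centre
- roll: loose label roll lying flat, 100 mm across, 60 mm high, at the back; origin under its centre
- bottle: loose white bottle, 60 mm across, 140 mm high, at the back; origin under its centre
- can: loose metal can, 54 mm across, 130 mm high, at the back; origin under its centre
- wrench: loose wrench lying flat, far right; origin under its middle
- driver: loose screwdriver lying, far left; origin under its middle

How it is judged:
By the outcome, as a careful person would: the job done as asked, in the order asked, and still so for the second after the job is handed in, with the robot touching nothing.
It also fails if it takes over 45 s, if anything falls off the work surface, if the arm or the gripper's body presses on something with over 40 N, if the wrist force passes 120 N, or if a joint passes its speed limit or range.

## Working session

There is one attempt and no reset: what is moved stays moved. The work goes in short steps, each a Python script; the robot and the scene stay as the last script left them, time stands still between calls to the robot, and variables do not carry over. Pictures are saved under pics/ and viewed, and the job is handed in when it is done.

```bash
mkdir -p pics
python3 - <<'E'
from bench import env, kinematics, monitor, eyes, job
import cv2
for n in("side","top"):
    f=eyes.grab_frame(n); cv2.imwrite(f"pics/{n}0.png",f["frame"][:,:,::-1]); print(n,f["mtx"].tolist(),f["view"].round(4).tolist())
s=monitor.sense(); print(s["clock"],s["position"],s["ee_rot"],s["contact_force"],env.hold_point_z)
E
```

```text
side [[389.7077739118586, 0.0, 320.7259760095554], [0.0, 389.7077739118586, 199.5207907857985], [0.0, 0.0, 1.0]] [[-0.9951, -0.0986, -0.0099, 0.6225], [-0.0512, 0.5966, -0.8009, 0.0543], [0.0849, -0.7965, -0.5987, 1.2894], [0.0, 0.0, 0.0, 1.0]]
top [[410.47694760672783, 0.0, 313.7167537184868], [0.0, 410.47694760672783, 198.79008942974437], [0.0, 0.0, 1.0]] [[0.007, -0.9996, 0.0271, -0.0111], [-0.9906, -0.0106, -0.1361, 0.6185], [0.1363, -0.0259, -0.9903, 1.0924], [0.0, 0.0, 0.0, 1.0]]
0.1 [ 0.22772344 -0.47279107  0.23079958] [ 0.37647713  0.59902389 -0.37592539  0.59842748] [ 0.67711243 -1.08389313  0.44847152] 0.0187
```

View pics/side0.png

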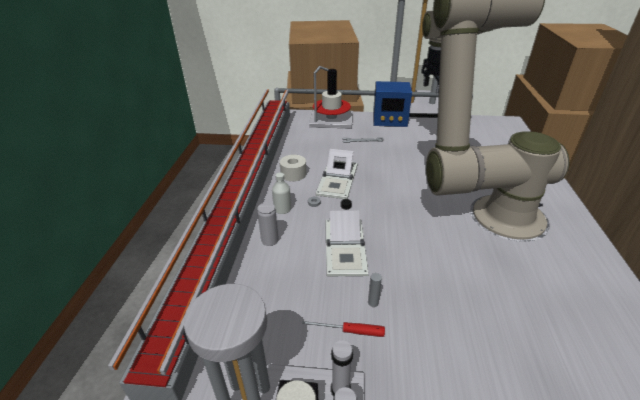

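View pics/top0.png

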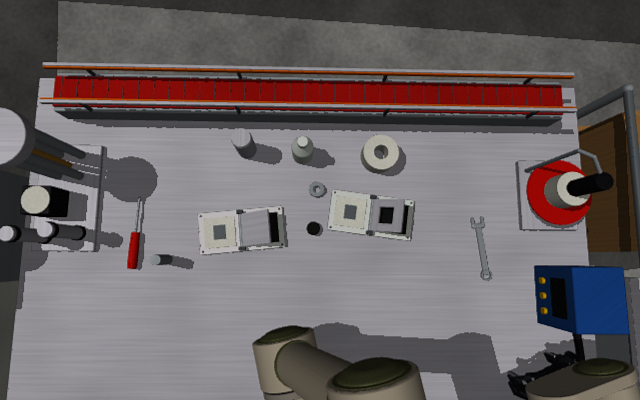

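The windowed leaf is on the right-hand gauge (top image about (386,215), side about (340,163)). Its label is at (349,212). The solid leaf is on the left gauge (260,228). I'll zoom in next.

Run:
```python
import cv2
a=cv2.imread("pics/top0.png")[175:255,310:430]; cv2.imwrite("pics/topz.png",cv2.resize(a,None,fx=6.6,fy=6.6,interpolation=cv2.INTER_CUBIC))
a=cv2.imread("pics/side0.png")[135:215,300:400]; cv2.imwrite("pics/sidez.png",cv2.resize(a,None,fx=7,fy=7,interpolation=cv2.INTER_CUBIC))
```

```text
(no output)
```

View pics/topz.png

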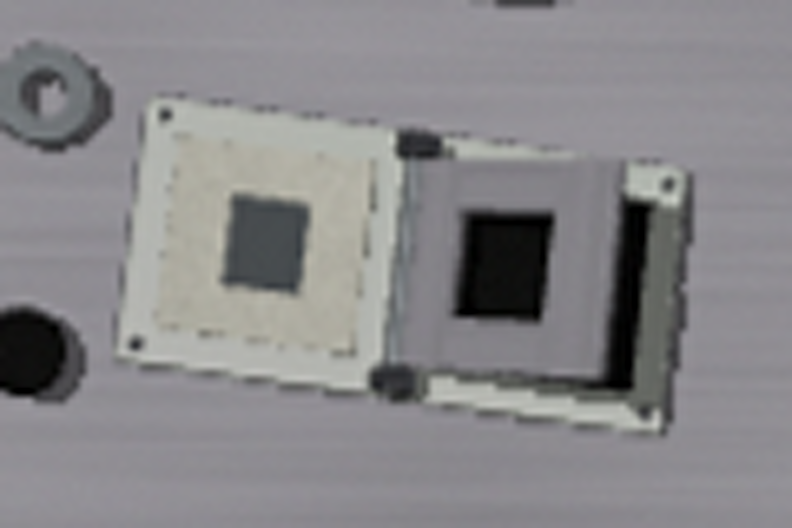

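View pics/sidez.png

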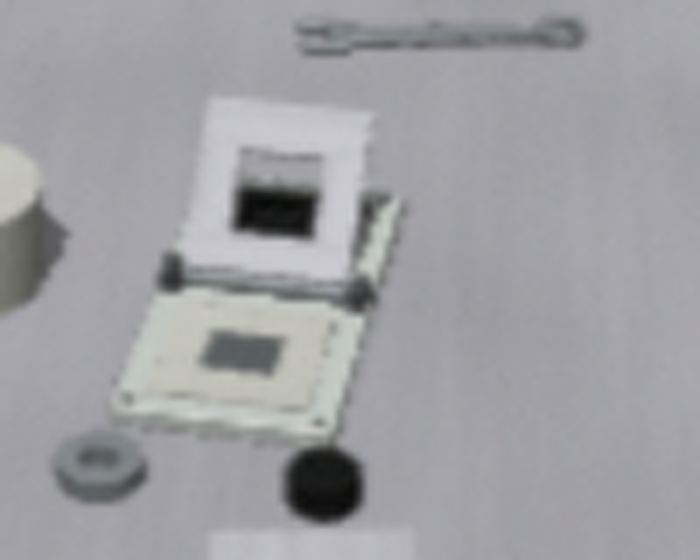

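```bash
cat > h.py <<'E'
import numpy as np, cv2
C={"side":(np.array([[389.7077739118586,0,320.7259760095554],[0,389.7077739118586,199.5207907857985],[0,0,1]]),np.array([[-0.9951,-0.0986,-0.0099,0.6225],[-0.0512,0.5966,-0.8009,0.0543],[0.0849,-0.7965,-0.5987,1.2894]])),
"top":(np.array([[410.47694760672783,0,313.7167537184868],[0,410.47694760672783,198.79008942974437],[0,0,1]]),np.array([[0.007,-0.9996,0.0271,-0.0111],[-0.9906,-0.0106,-0.1361,0.6185],[0.1363,-0.0259,-0.9903,1.0924]]))}
def ray(c,p):
    K,V=C[c]; R,t=V[:,:3],V[:,3]
    return -R.T@t, R.T@np.linalg.solve(K,[p[0],p[1],1])
def plane(c,p,z):
    o,d=ray(c,p); return o+d*(z-o[2])/d[2]
def tri(pt,ps):
    P=[C[c][0]@C[c][1] for c in("top","side")]
    X=cv2.triangulatePoints(P[0],P[1],np.array(pt,float).T.copy(),np.array(ps,float).T.copy()); return (X[:3]/X[3]).T
def zt(p): return ((p[0]+.5)/6.6-.5+310,(p[1]+.5)/6.6-.5+175)
def zs(p): return ((p[0]+.5)/7-.5+300,(p[1]+.5)/7-.5+135)
def proj(c,X):
    K,V=C[c]; q=K@(V[:,:3]@np.asarray(X)+V[:,3]); return q[:2]/q[2]
E
python3 - <<'E'
from h import *
np.set_printoptions(precision=4,suppress=True)
t=[(152,97),(120,357),(660,433),(690,172)]
B=np.array([plane("top",zt(p),.012) for p in t]);print(B, B.mean(0),[np.linalg.norm(B[i]-B[i-1]) for i in range(4)])
s=[plane("side",zs(p),.012) for p in [(115,412),(328,440)]];print("side",np.array(s))
print("tri corners",tri([zt(t[0]),zt(t[1])],[zs((115,412)),zs((328,440))]))
e=tri([zt((624,160)),zt((606,382))],[zs((212,97)),zs((376,112))]);print("leaf edge",e,np.linalg.norm(e[0]-e[1]))
print("bearing caps",tri([zt((420,145)),zt((395,382))],[zs((172,268)),zs((357,290))]))
E
```

```text
[[ 0.6507 -0.0601  0.012 ]
 [ 0.5383 -0.0466  0.012 ]
 [ 0.5079 -0.2775  0.012 ]
 [ 0.6205 -0.2934  0.012 ]] [ 0.5793 -0.1694  0.012 ] [np.float64(0.23522330087637472), np.float64(0.11323143043658333), np.float64(0.2329662201297451), np.float64(0.11372356469815542)]
side [[ 0.6478 -0.0556  0.012 ]
 [ 0.5394 -0.0409  0.012 ]]
tri corners [[ 0.6499 -0.0603  0.0087]
 [ 0.539  -0.0468  0.0076]]
leaf edge [[ 0.6144 -0.2456  0.0886]
 [ 0.5249 -0.2363  0.0887]] 0.08997137521351223
bearing caps [[ 0.6296 -0.1742  0.0231]
 [ 0.5289 -0.1625  0.0221]]
```

```bash
cat >> h.py <<'E'
from scipy.spatial.transform import Rotation
H=np.array([.5793,-.1694,.018]); Y=np.array([.1295,.9916,0]);Y/=np.linalg.norm(Y); X=np.array([Y[1],-Y[0],0]); Z=np.array([0,0,1.])
def ori(t,s):
    d=np.sin(t)*Y-np.cos(t)*Z; z=s*X
    return Rotation.from_matrix(np.c_[d,np.cross(z,d),z]).as_quat()
def tcp(th,t,r=.084,gap=0.):
    u=-np.cos(th)*Y+np.sin(th)*Z; n=np.sin(th)*Y+np.cos(th)*Z
    return H+r*u-(.003+.011*abs(np.sin(th+t))+gap)*n
def tilt(th): return np.interp(th,[.77,1.7,2.9,3.2],[np.pi/4,np.pi/4,.1,0.])
E
python3 - <<'E'
from h import *
from bench import env,kinematics
np.set_printoptions(precision=3,suppress=True)
for s in(1,-1):
  for th in [.77,1.1,1.5,2,2.5,3.14]:
    t=tilt(th); q=kinematics.ik(tcp(th,t,gap=.02 if th==.77 else 0),ori(t,s)); print(s,th,tcp(th,t),q)
  t=tilt(.77);d=np.sin(t)*Y-np.cos(t)*Z
  print("pre",tcp(.77,t,gap=.02)-.1*d,kinematics.ik(tcp(.77,t,gap=.02)-.1*d,ori(t,s)))
E
```

```text
1 0.77 [ 0.57  -0.239  0.066] [-0.838  0.946  1.128  0.568  1.633 -0.841]
1 1.1 [ 0.573 -0.219  0.087] [-0.799  0.865  1.187  0.589  1.632 -0.8  ]
1 1.5 [ 0.577 -0.186  0.101] [-0.76   0.817  1.24   0.609  1.609 -0.774]
1 2 [ 0.583 -0.142  0.098] [-0.657  0.725  1.34   0.526  1.437 -0.696]
1 2.5 [ 0.588 -0.106  0.073] [-0.508  0.664  1.429  0.328  1.193 -0.522]
1 3.14 [ 0.59  -0.086  0.021] [-0.35   0.699  1.485  0.024  0.962 -0.233]
pre [ 0.559 -0.323  0.123] [-0.912  0.948  0.922  0.548  1.842 -0.79 ]
-1 0.77 [ 0.57  -0.239  0.066] [-0.838  0.946  1.128  0.568  1.633  2.301]
-1 1.1 [ 0.573 -0.219  0.087] [-0.799  0.865  1.187  0.589  1.632  2.341]
-1 1.5 [ 0.577 -0.186  0.101] [-0.76   0.817  1.24   0.609  1.609  2.367]
-1 2 [ 0.583 -0.142  0.098] [-0.657  0.725  1.34   0.526  1.437  2.445]
-1 2.5 [ 0.588 -0.106  0.073] [-0.508  0.664  1.429  0.328  1.193  2.619]
-1 3.14 [ 0.59  -0.086  0.021] None
pre [ 0.559 -0.323  0.123] [-0.912  0.948  0.922  0.548  1.842  2.352]
```

Run:
```python
from h import *
from bench import env,kinematics,monitor,eyes
env.close_gripper(20)
t=tilt(.77);d=np.sin(t)*Y-np.cos(t)*Z; o=ori(t,1)
g=tcp(.77,t,gap=.02)
env.reach(g-.1*d,o); env.movel(g,velocity=.1,guard=4)
s=monitor.sense();print(s["clock"],s["position"],g,s["contact_force"],s["finger_gap"])
for n in("side","top"):
    f=eyes.grab_frame(n)["frame"][:,:,::-1]
    a=f[100:220,270:430] if n=="side" else f[160:280,300:460]
    cv2.imwrite(f"pics/{n}1.png",cv2.resize(a,None,fx=5,fy=5,interpolation=cv2.INTER_CUBIC))
```

```text
3.4167 [ 0.56854439 -0.25326236  0.05251384] [ 0.56842582 -0.25266512  0.05206733] [ 0.00199731  0.15403367 -0.38562399] 0.0028609157260467218
```

View pics/side1.png

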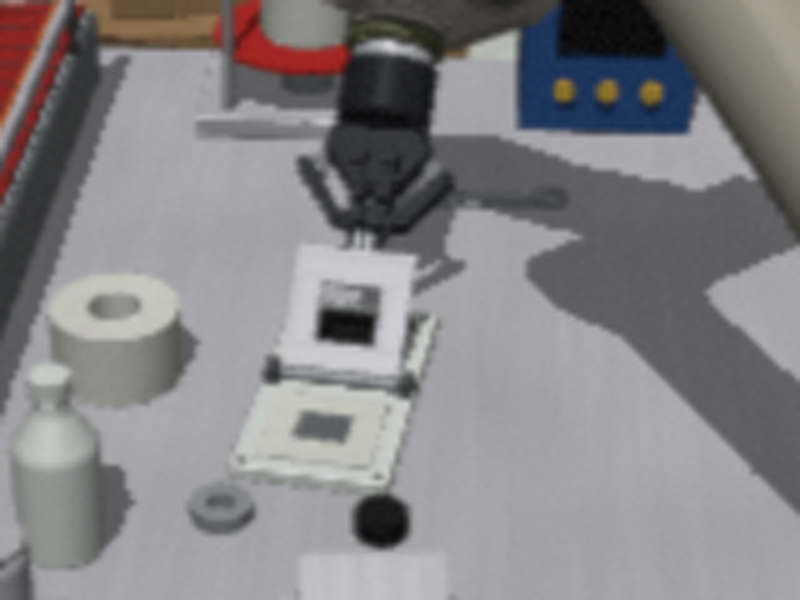

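View pics/top1.png

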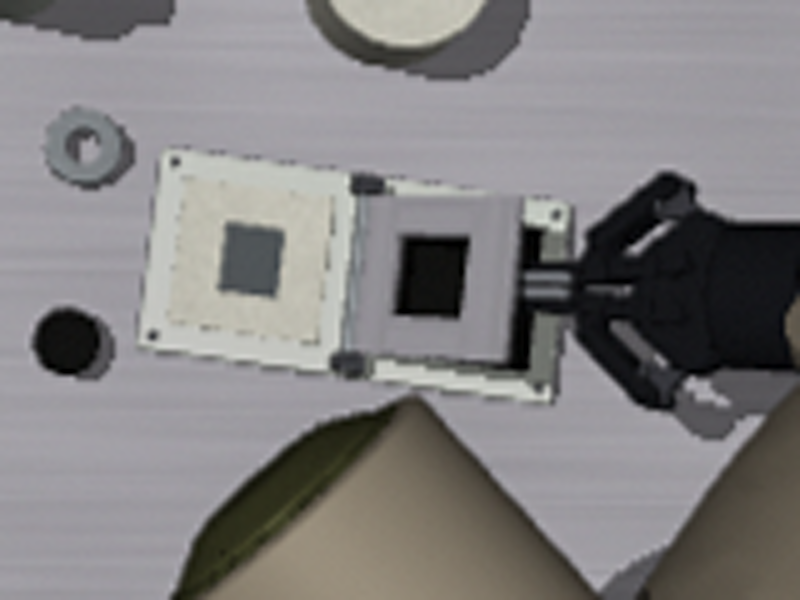

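The fingertips are under the outer bar: top-crop about (545,285), side-crop about (362,240). Nothing else is touched. Next I'll sweep along the arc.

Run:
```python
from h import *
from bench import env,kinematics,monitor,eyes
for th in np.r_[.77,np.arange(.95,2.0,.175)]:
    t=tilt(th); hit=env.movel(tcp(th,t),velocity=.035,frame=ori(t,1),guard=10)
    s=monitor.sense();print(round(th,2),hit,round(s["clock"],2),s["contact_force"].round(2),(s["position"]-tcp(th,t)).round(4))
    if hit: break
for n in("side","top"):
    f=eyes.grab_frame(n)["frame"][:,:,::-1]
    a=f[100:220,270:430] if n=="side" else f[160:280,300:460]
    cv2.imwrite(f"pics/{n}2.png",cv2.resize(a,None,fx=5,fy=5,interpolation=cv2.INTER_CUBIC))
```

```text
0.77 False 4.24 [-0.29 -0.91  0.18] [-0.      0.0001  0.    ]
0.95 False 4.83 [-0.03  0.39  0.12] [0.0001 0.0001 0.0003]
1.12 False 5.42 [-0.17 -0.83  0.43] [0.0001 0.0002 0.0003]
1.3 False 6.03 [-0.01 -0.13  0.24] [0.0001 0.0002 0.0002]
1.48 False 6.63 [0.5  0.29 0.15] [0.0001 0.0002 0.0002]
1.65 False 7.24 [-0.53  0.89  0.82] [0.     0.0002 0.0001]
1.83 False 7.84 [-0.62  0.49  0.17] [0.0001 0.0003 0.0002]
2.0 False 8.43 [ 0.87  0.94 -0.23] [-0.  0.  0.]
```

View pics/side2.png

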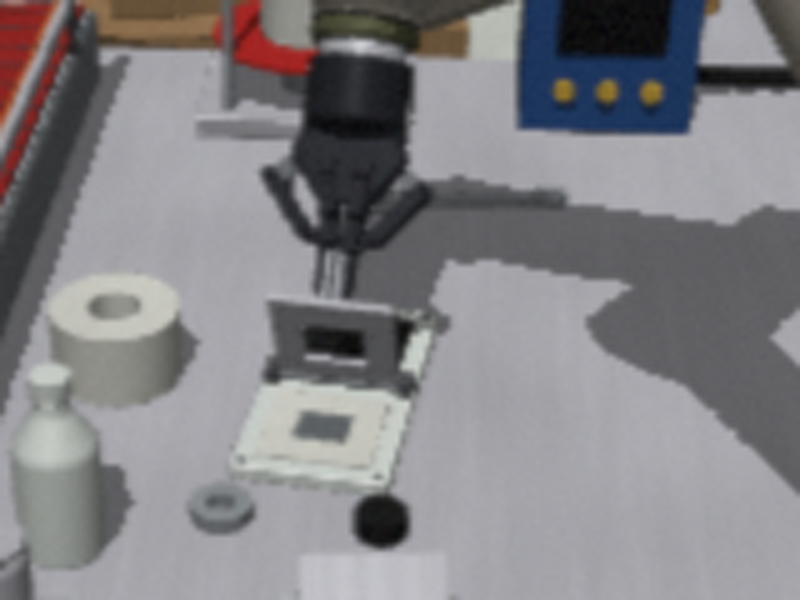

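View pics/top2.png

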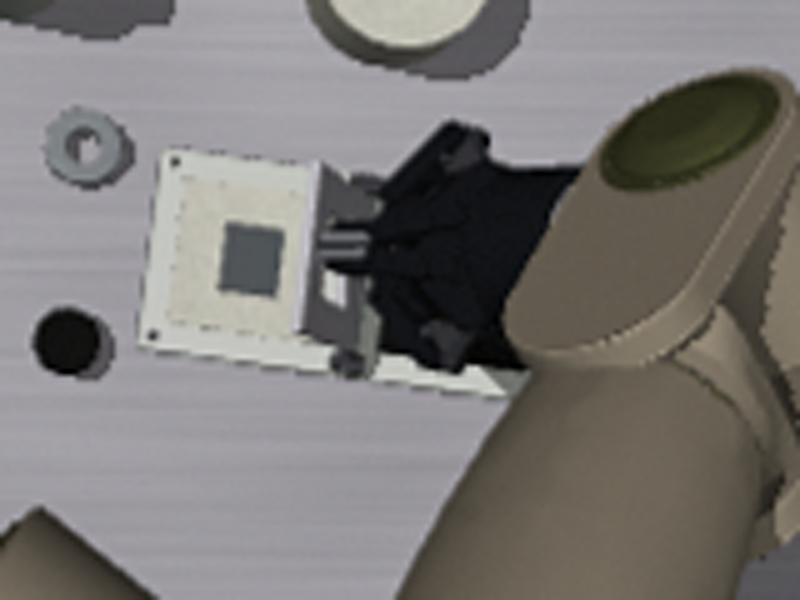

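The leaf is just past upright (free edge at top-crop x≈312, side-crop y≈303) with the tip on the outer bar, and forces are under 2 N. I'll carry on down.

Run:
```python
from h import *
from bench import env,kinematics,monitor,eyes
hit=False
for th in np.r_[np.arange(2.16,2.9,.16),2.92]:
    t=tilt(th); hit=env.movel(tcp(th,t),velocity=.03,frame=ori(t,1),guard=8)
    s=monitor.sense();print(round(th,2),hit,round(s["clock"],2),s["contact_force"].round(2),(s["position"]-tcp(th,t)).round(4))
    if hit: break
if not hit:
    t=.05; p=tcp(np.pi,0.,r=.086); p[2]=.024
    print(env.movel(p,velocity=.02,frame=ori(t,1),guard=6))
    p[2]=.012
    print(env.movel(p,velocity=.008,guard=6))
    s=monitor.sense();print(round(s["clock"],2),s["contact_force"].round(2),s["position"])
for n in("side","top"):
    f=eyes.grab_frame(n)["frame"][:,:,::-1]
    a=f[100:220,270:430] if n=="side" else f[160:280,300:460]
    cv2.imwrite(f"pics/{n}3.png",cv2.resize(a,None,fx=5,fy=5,interpolation=cv2.INTER_CUBIC))
```

```text
2.16 False 9.16 [ 0.48 -0.67  0.64] [0.     0.0002 0.0001]
2.32 False 9.78 [-0.26  0.46 -0.13] [-0.      0.0002  0.    ]
2.48 False 10.41 [-0.82 -0.7   0.14] [-0.      0.0002 -0.    ]
2.64 False 11.03 [0.26 0.3  0.01] [-0.      0.0002 -0.    ]
2.8 False 11.66 [0.66 0.64 0.22] [0. 0. 0.]
2.92 False 12.17 [0.6  0.54 1.19] [-0.      0.0001  0.    ]
False
True
13.83 [-0.9   0.34  5.32] [ 0.59050956 -0.08407849  0.0212436 ]
```

View pics/side3.png

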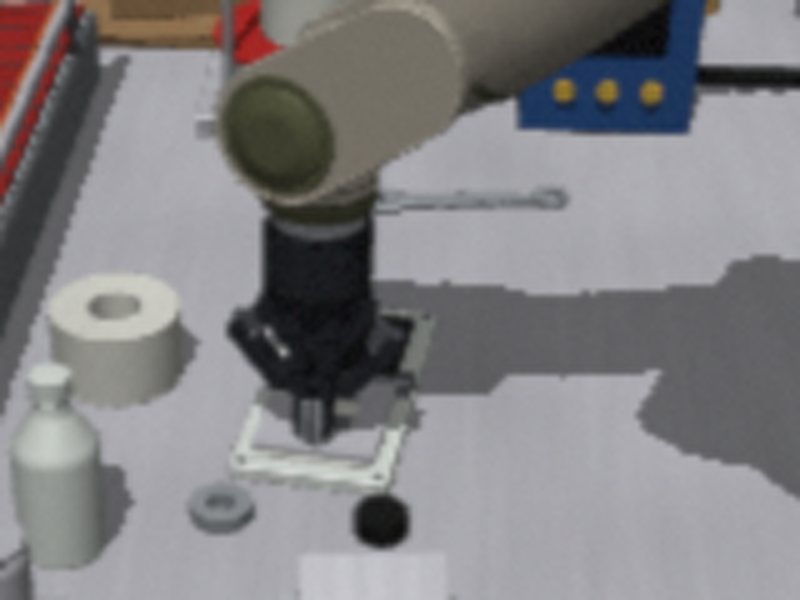

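It stopped with 5 N at TCP z = 21.2 mm, and a flat leaf's top face should be at 21 mm. I'll add a slightly firmer press, then withdraw and look.

Run:
```python
from h import *
from bench import env,kinematics,monitor,eyes
p=monitor.sense()["position"].copy()
q=p.copy(); q[2]=.0185
print(env.movel(q,velocity=.005,guard=5)); env.hold(.3)
s=monitor.sense();print(round(s["clock"],2),s["contact_force"].round(2),s["position"])
q=s["position"].copy();q[2]+=.02; env.movel(q,velocity=.03)
q[2]=.2; env.movel(q,velocity=.15)
env.set_joints([-1.345,0.313,1.498,0,1.331,-0.223])
s=monitor.sense();print(round(s["clock"],2),s["contact_force"].round(2))
for n in("side","top"):
    f=eyes.grab_frame(n)["frame"][:,:,::-1]
    cv2.imwrite(f"pics/{n}4f.png",f)
    a=f[135:215,300:400] if n=="side" else f[175:255,310:430]
    k=7 if n=="side" else 6.6
    cv2.imwrite(f"pics/{n}4.png",cv2.resize(a,None,fx=k,fy=k,interpolation=cv2.INTER_CUBIC))
    d=cv2.absdiff(f,cv2.imread(f"pics/{n}0.png")).max(2)
    print(n,cv2.connectedComponentsWithStats((d>40).astype(np.uint8))[2][1:].tolist()[:12])
```

```text
True
14.48 [-2.23  0.4   5.11] [ 0.59052137 -0.08406941  0.02124152]
18.45 [-0.05  0.72  0.11]
side [[421, 58, 17, 35, 226], [425, 68, 1, 2, 2], [438, 84, 1, 1, 1], [438, 86, 1, 1, 1], [437, 89, 2, 4, 6], [417, 121, 1, 1, 1], [419, 124, 2, 2, 3], [423, 127, 6, 4, 12], [430, 131, 4, 4, 11], [328, 160, 27, 16, 243], [348, 160, 2, 2, 3], [325, 175, 24, 3, 27]]
top [[371, 199, 43, 38, 945], [344, 203, 5, 15, 25], [350, 203, 4, 1, 4], [355, 204, 9, 3, 12], [366, 206, 1, 1, 1], [414, 208, 1, 4, 4], [362, 211, 1, 1, 1], [365, 213, 1, 1, 1], [362, 215, 1, 1, 1], [361, 219, 1, 1, 1], [413, 220, 1, 5, 5], [335, 225, 3, 1, 3]]
```

View pics/side4.png

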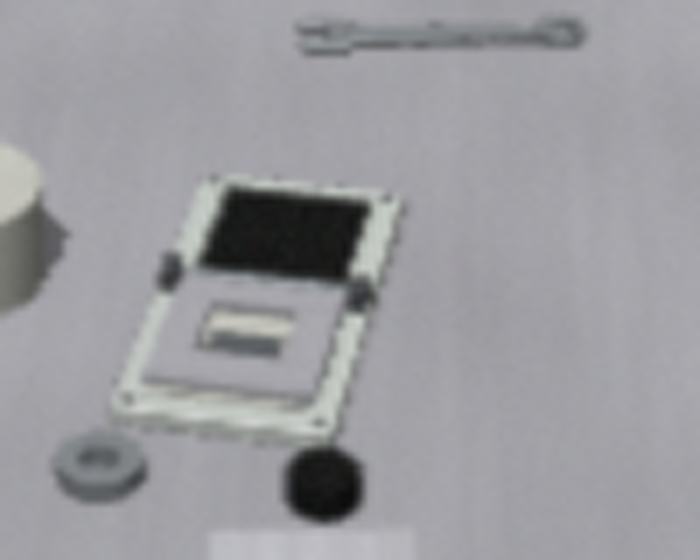

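View pics/top4.png

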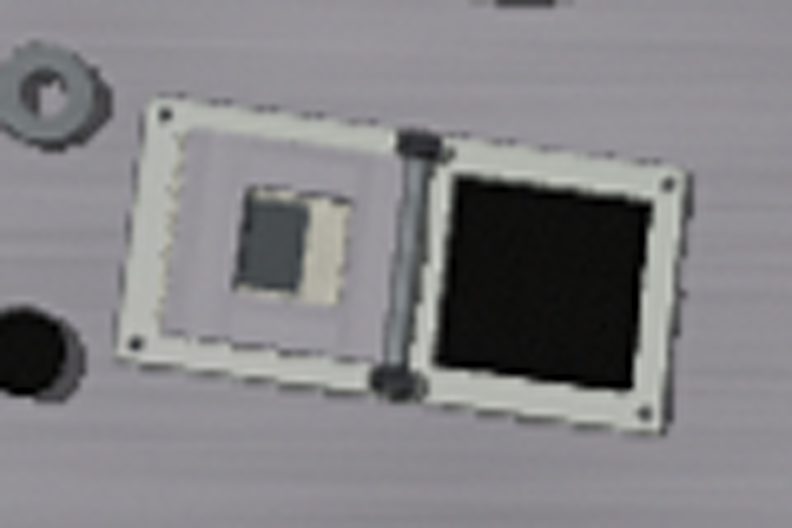

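View pics/top4f.png

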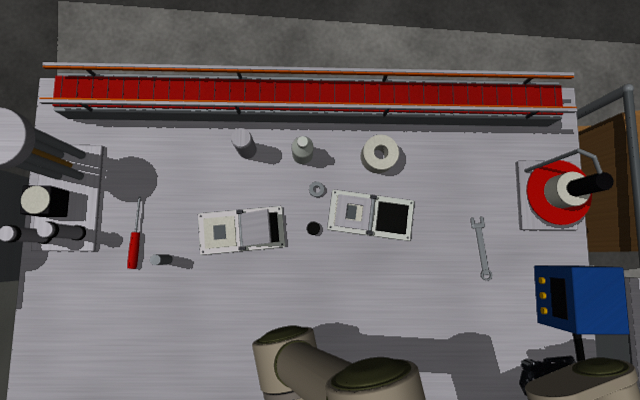

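The windowed leaf appears flat on the label, and everything else is unchanged. The firmer press tripped its guard at once, so it added nothing. I'll probe the leaf height again from above to confirm it is fully down.

Run:
```python
from h import *
from bench import env,kinematics,monitor,eyes
p=np.array([.5905,-.0841,.2]); o=ori(.0,1)
env.reach(p,o); p[2]=.03; env.movel(p,velocity=.12)
f0=monitor.sense()["contact_force"][2]
z=.0235
while z>.019:
    p[2]=z; h=env.movel(p,velocity=.01,guard=8); env.hold(.1)
    s=monitor.sense(); f=s["contact_force"][2]; print(round(z,4),h,round(s["position"][2],5),round(f-f0,2),round(s["clock"],1))
    if h or f-f0>7: break
    z-=.0005
p[2]=.04; env.movel(p,velocity=.04); p[2]=.2; env.movel(p)
env.set_joints([-1.345,0.313,1.498,0,1.331,-0.223])
s=monitor.sense();print(round(s["clock"],2))
for n in("side","top"):
    f=eyes.grab_frame(n)["frame"][:,:,::-1]; cv2.imwrite(f"pics/{n}5f.png",f)
    a=f[135:215,300:400] if n=="side" else f[175:255,310:430]
    cv2.imwrite(f"pics/{n}5.png",cv2.resize(a,None,fx=6,fy=6,interpolation=cv2.INTER_CUBIC))
    print(n,(cv2.absdiff(f,cv2.imread(f"pics/{n}4f.png")).max(2)>30).sum())
```

```text
0.0235 False 0.02356 1.6 22.9
0.023 False 0.023 0.55 23.3
0.0225 False 0.0225 0.87 23.6
0.022 False 0.02199 0.67 24.0
0.0215 False 0.02148 0.97 24.3
0.021 False 0.02109 1.1 24.7
0.0205 False 0.02098 5.7 25.0
0.02 False 0.0209 9.15 25.4
29.18
side 0
top 0
```

View pics/side5.png

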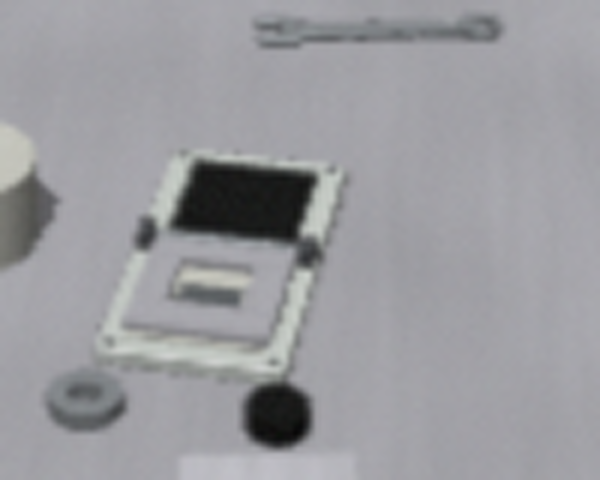

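The leaf top is at 21.0 mm and resists stiffly there, so the leaf is flat and at its limit. The arm is clear, so I'll hand in.

```bash
python3 -c "
from bench import job; job.hand_in()"
```

```text
the job is handed in; nothing more can be done
```

I flipped the windowed leaf over its spine with the shut fingertips and pressed it flat on its label. I then moved the arm clear and handed the job in at about 29 s of the 45 s allowed.

- **Forces:** readings stayed at about 1–2 N after each step of the swing. The first press reached about 5 N, and a second check press peaked at about 9 N.
- **Leaf position:** on the second press, contact was stiff at a height of 21.0 mm, which is where the top face should be when the leaf lies flat. The last pictures show the leaf still on the label and unchanged after the arm backed off.
- **Other objects:** comparing before and after in the top picture, the changed patches I listed were all at the windowed gauge. In the side picture there were also patches along the arm's outline. My listing stopped at 12 patches per view. By eye, the solid leaf and the loose parts look unmoved in the final top picture.
- **Checks that fell short:**
  - My first attempt at a firmer press tripped its guard at once and added nothing, which is why I pressed again.
  - Two-camera measurement put the base corners at about 8 mm instead of 12 mm. I therefore relied on contact to judge the final height.

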